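# Find the full tin by hefting

## Task

Three identical closed parts tins stand in a row on the green bench mat and only one is full. Heft them one at a time, from the robot's left to its right: lift each clear of the mat for about a second to feel its weight, and stand it upright again in its own place, without dropping it, before you take the next. Finish while still holding the heaviest one up in the gripper, upright and still, at least 15 cm clear of the mat, with the other two standing in their places and the things around left undisturbed.

Things in the scene. Friction and masses are not known exactly. Their poses are not given: they have to be found in the camera images.
- tin_1: Closed square tin, one of three alike: blue, white band, pale metal lid (fixed on); 58 x 58 (lid 59) x 92 mm tall, flat sides. Origin: centre of underside; z up, x and y square to its sides. Contents unseen and drawn afresh: its number tells nothing. Weighs 0.2 to 0.85 kg in all; one tin is at least 0.25 kg heavier than both others. Contents have 1.5 mm of play inside.
- tin_2: Closed square tin, one of three alike: blue, white band, pale metal lid (fixed on); 58 x 58 (lid 59) x 92 mm tall, flat sides. Origin: centre of underside; z up, x and y square to its sides. Contents unseen and drawn afresh: its number tells nothing. Weighs 0.2 to 0.85 kg in all; one tin is at least 0.25 kg heavier than both others. Contents have 1.5 mm of play inside.
- tin_3: Closed square tin, one of three alike: blue, white band, pale metal lid (fixed on); 58 x 58 (lid 59) x 92 mm tall, flat sides. Origin: centre of underside; z up, x and y square to its sides. Contents unseen and drawn afresh: its number tells nothing. Weighs 0.2 to 0.85 kg in all; one tin is at least 0.25 kg heavier than both others. Contents have 1.5 mm of play inside.
- mat: Green flat rubber mat fixed to the bench, 220 x 440 x 6 mm thick. Origin: centre of its underside, on the bench top; y runs along the row towards the robot's left, x away from the robot. The tins stand on it near y = +135, 0 and -135 mm, up to 30 mm off the row's line in x, turned up to 0.6 rad.
- blue_carton: Bystander: loose blue cardboard carton, 70 x 110 x 45 mm tall, beyond the mat. Origin: centre of its underside.
- red_carton: Bystander: loose red carton with a cream band, 60 x 100 x 40 mm tall, beyond the mat. Origin: centre of its underside.
- tape_roll: Bystander: loose ochre roll of tape lying flat beyond the mat's right end, 100 mm across, 45 mm tall. Origin: centre of its underside.
- oil_bottle: Bystander: loose upright yellow oil bottle with a red cap beyond the mat's left end, 56 mm across, 110 mm tall. Origin: centre of its underside.

How it is judged:
By the outcome, as a careful person would: the job done as asked, in the order asked, and still so for the second after the job is handed in, while the arm keeps its last pose, push and grip.
It also fails if it takes over 67 s, if anything falls off the work surface, if the arm or the gripper's body presses on something with over 40 N, if the wrist force passes 120 N, or if a joint passes its speed limit or range.

## Robot

A 6-joint arm with a two-finger parallel gripper is mounted at the origin on the work surface. World frame = base frame: x ahead of the robot, y to its left, z up, the work surface at z = 0. Lengths are in mm, angles in rad, forces in N, time in s.
With the tool pointing down it reaches from about 300 to 750 mm from the base axis. Payload 8.5 kg.
Tool frame: the origin (TCP) lies at the very end of the fingers, on their centre line; the grasp point (between the pads) lies 19 mm behind it (bot.grip_point_offset is the z of the grasp point in the tool frame, in mm); z points along the fingers, y is the line along which they close (so a half turn about z gives the same grasp; the last joint's range is limited). The gripper opens to 88 mm and grips with 3 to 60 N. Pads are 18 mm wide; open, the fingers measure 123 mm over their backs; the gripper's body (75 mm by 187 mm) begins 45 mm behind the grasp point.
Start: joints at [-1.344, 0.381, 1.297, -0, 1.464, -0.215], TCP at [235.154, -497.175, 238.748] pointing down, gripper open.
Joint ranges: [-3.11, 3.11], [-0.89, 2.33], [0.22, 2.48], [-1.42, 4.56], [0.17, 2.85], [-2.88, 2.88]. Speed limits (rad/s): [2.39, 2.39, 3.14, 3.14, 3.14, 3.14].

## Interface

Orientations are given as a unit quaternion [x, y, z, w].
In Python, from bench import telemetry, vision, bot gives the robot as it stands.
- The arm moves only by the shell command python3 -m crank 'ROWS' [FORCE]. ROWS is JSON, a list that holds one entry, the list of rows, each a list of 7 numbers: the shift along the tool's x, y, z in cm, then the turn, a rotation vector about the tool's x, y, z in rad, then the opening in per cent of the stroke, from 0 (shut) to 100 (fully open). In form: [[[tx, ty, tz, rx, ry, rz, claw], ...]]. A call has 1 to 8 rows; each row shifts and turns the commanded pose from where the row before left it, along the tool's axes as they then stand; what a row does not reach is not made up. A row lasts 1/8 s, in which the tool goes at most 62.5 mm and 10.7 degrees, less where a joint would pass 70% of its speed; a pose out of reach is approached as far as the arm can. A call is refused whole if a number of a shift passes 6.25 or a number of a turn 0.188, either way. A call with a gripper value outside its range is refused whole. The fingers move at their own pace and stop on an object; FORCE is the grip in N (left out, the last holds). Time passes only in rows, so rows that do not move let the fingers close. It gives the time, the measured TCP pose, the force, the opening and the grip force at its end, in the units of the state.
- telemetry.get_obs(): the state, without advancing time (a new reading comes with each control period).
- vision.get_image(name): name is "side" or "top"; returns (picture, depth): 420x560x3 uint8, red, green, blue; 420x560 float32, mm along the optical axis (not along the pixel's ray), 0 where there is no reading.
- vision.camera_model(name): a dict with "K" (3x3 intrinsics, pixels), "k1" (the pictures are not rectified: a ray, as slopes to the right and down, at radius r is drawn at 1 + k1 r^2 times it, then the intrinsics apply), "R" (3x3) and "t" (3): a world point X has camera coordinates R X + t. Camera axes: x right, y down, z forward; pixel columns grow to the right and rows downward; lengths in mm; the calibration is good to about 2 mm. A picture is of the moment at which its call begins. camera_model takes no time and is no camera call.
- bot.job_done(): hands the job in; it is judged then, once.
The state is a dict: "time_s": time; "joint_positions": joint angles; "dq": joint speeds; "joint_torque": joint torques, N m; "eef_pos": TCP position; "tcp_rot": TCP orientation; "wrist_force": force on the tool from outside, world axes, zero at the start; "torque": the same for the moment, N m; "gripper_width": finger opening in mm; "grasp_force": force on a finger pad.
Only numpy, scipy, OpenCV 4.12 (cv2) and the standard library are available. Lean on these libraries where they do the work, as an engineer would, in place of code of your own. Each camera call takes 0.05 s, during which the arm holds its last target. There are 200 camera calls.

## Working session

There is one attempt and no reset: what is moved stays moved. The work goes in short steps, Python scripts to look and compute and a shell command to move; the robot and the scene stay as the last step left them, time stands still between calls to the robot, and variables do not carry over. Pictures are saved under pics/ and viewed, at most 10 in all, crops included, and the job is handed in when it is done.

```bash
mkdir -p pics; ls
python3 - <<'E'
from bench import telemetry, vision, bot
import cv2
for n in("top","side"):
    p,d=vision.get_image(n); cv2.imwrite(f"pics/{n}0.png",p[:,:,::-1]); 
    import numpy as np; np.savez(f"{n}0.npz",p=p,d=d)
    m=vision.camera_model(n); print(n,m)
o=telemetry.get_obs(); print(o, bot.grip_point_offset)
E
```

```text
pics
top {'K': array([[459.55900866,   0.        , 278.87388789],
       [  0.        , 459.55900866, 211.56992282],
       [  0.        ,   0.        ,   1.        ]]), 'k1': -0.06215818305536845, 'R': array([[ 0.02667982, -0.99963562, -0.00409986],
       [-0.99388188, -0.02608608, -0.10732343],
       [ 0.10717737,  0.00693814, -0.99421571]]), 't': array([  29.10398157,  605.4301791 , 1204.26211658])}
side {'K': array([[476.16244336,   0.        , 279.40327326],
       [  0.        , 476.16244336, 203.78579594],
       [  0.        ,   0.        ,   1.        ]]), 'k1': -0.04444312975278819, 'R': array([[-0.99407673, -0.10704598,  0.01877817],
       [-0.08479258,  0.6558329 , -0.75012894],
       [ 0.06798294, -0.74727797, -0.66102493]]), 't': array([ 616.14789866,   55.5055616 , 1092.32302806])}
{'time_s': 0.1, 'joint_positions': array([-1.34429869e+00,  3.81122949e-01,  1.29811492e+00,  2.66737919e-05,
        1.46362003e+00, -2.15285850e-01]), 'dq': array([ 0.00100921, -0.00181378, -0.00227431,  0.00031924, -0.00145546,
       -0.00099767]), 'joint_torque': array([ 4.38293209e-03, -4.38652611e+01, -2.24911058e+01,  7.15119881e-02,
        3.42133048e-02, -5.98596262e-05]), 'eef_pos': array([ 235.11006874, -496.95172944,  238.22619088]), 'tcp_rot': array([ 9.75702575e-01,  2.19098343e-01,  9.71284069e-06, -6.32690418e-04]), 'wrist_force': array([-0.59820039, -0.65985747,  0.48836188]), 'torque': array([ 0.00990637, -0.03032174,  0.00719207]), 'grasp_force': 0.0, 'gripper_width': 88.162958697581} -18.700000000000003
```

View pics/top0.png

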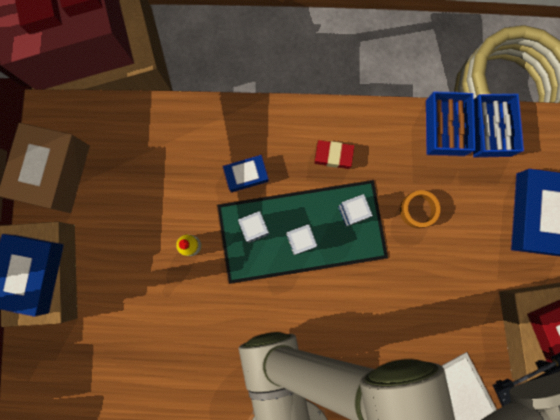

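View pics/side0.png

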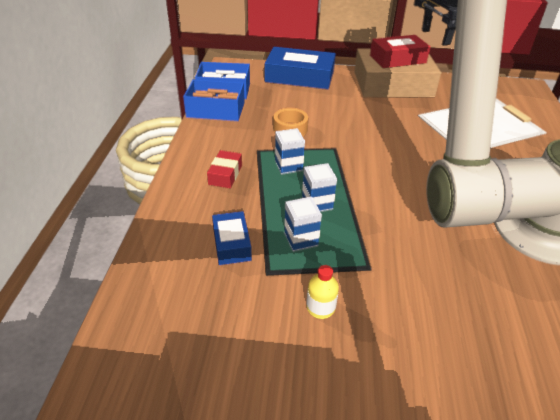

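The top view shows three pale lids on the mat at about (253,226), (302,239) and (356,209). The bottle is at (187,245) and the tape at (421,208). The side view shows the same three tins, all upright.

```bash
cat > h.py <<'E'
import numpy as np, cv2
from scipy.spatial.transform import Rotation as Ro
from bench import telemetry, vision, bot
def cast(n,px,z):
    m=vision.camera_model(n); u=cv2.undistortPoints(np.float64(px).reshape(-1,1,2),m["K"],np.array([m["k1"],0,0,0.])).reshape(-1,2)
    d=np.c_[u,np.ones(len(u))]@m["R"]; c=-m["R"].T@m["t"]
    return c+d*((z-c[2])/d[:,2])[:,None]
def pts(n,px,dep):   # world points from depth
    m=vision.camera_model(n); u=cv2.undistortPoints(np.float64(px).reshape(-1,1,2),m["K"],np.array([m["k1"],0,0,0.])).reshape(-1,2)
    return (np.c_[u,np.ones(len(u))]*dep[:,None]-m["t"])@m["R"]
def lids(n,p,d,z=98):
    hsv=cv2.cvtColor(p,cv2.COLOR_RGB2HSV); m=((hsv[...,1]<60)&(hsv[...,2]>120)).astype(np.uint8)
    out=[]
    k,lab,st,ce=cv2.connectedComponentsWithStats(m)
    for i in range(1,k):
        if not 100<st[i,4]<3000: continue
        v,u=np.nonzero(lab==i); w=pts(n,np.c_[u,v],d[v,u])
        ok=(abs(w[:,2]-z)<8)
        c=cast(n,[ce[i]],z)[0]
        if ok.sum()<100 or not(300<c[0]<700 and abs(c[1])<350): continue
        q=cast(n,np.c_[u,v][ok],z)[:,:2]
        r=cv2.minAreaRect(np.float32(q))
        out.append((np.round(r[0],1),np.round(r[1],1),round(r[2],1),round(float(np.median(w[ok,2])),1),int(ok.sum())))
    return sorted(out,key=lambda r:-r[0][1])
def move(x,y,z,yaw):
    """tool down; yaw = world angle of tool y axis (mod pi). prints delta in tool axes, cm / rad"""
    o=telemetry.get_obs(); R=Ro.from_quat(o["tcp_rot"])
    best=None
    for k in(-1,0,1):
        yy=np.array([np.cos(yaw+k*np.pi),np.sin(yaw+k*np.pi),0]); zz=np.array([0,0,-1.]); T=np.c_[np.cross(yy,zz),yy,zz]
        rv=(R.inv()*Ro.from_matrix(T)).as_rotvec()
        if best is None or np.linalg.norm(rv)<np.linalg.norm(best): best=rv
    print("shift cm",np.round(R.inv().apply(np.array([x,y,z])-o["eef_pos"])/10,2),"rot",np.round(best,3))
def st():
    o=telemetry.get_obs(); R=Ro.from_quat(o["tcp_rot"]).as_matrix()
    print(round(o["time_s"],2),np.round(o["eef_pos"],1),"yaw_y",round(np.arctan2(R[1,1],R[0,1]),3),"tilt",np.round(R[:2,2],3),"F",np.round(o["wrist_force"],2),"w",round(o["gripper_width"],1),"g",round(o["grasp_force"],1),"q6",round(o["joint_positions"][5],2))
E
python3 - <<'E'
from h import *
for n in("top","side"):
    f=np.load(n+"0.npz")
    for l in lids(n,f["p"],f["d"]): print(n,*l)
st()
f=np.load("top0.npz");hsv=cv2.cvtColor(f["p"],cv2.COLOR_RGB2HSV)
m=cv2.inRange(hsv,(60,60,20),(95,255,150)); c=max(cv2.findContours(m,0,2)[0],key=cv2.contourArea)
w=cast("top",c.reshape(-1,2),6)[:,:2]; print("mat",cv2.minAreaRect(np.float32(w)))
E
```

```text
top [558.7 111. ] [58.8 58.6] 23.5 99.7 527
top [529.3 -13.3] [58.6 59.3] 21.4 99.8 542
top [ 610.5 -153.1] [58.9 60.3] 22.1 99.8 539
side [560.6 115.5] [61.3 66.2] 24.1 97.3 631
side [530.9  -7.4] [62.  69.4] 21.1 97.2 502
side [ 611.4 -144.5] [60.8 73.2] 22.0 97.4 367
0.1 [ 235.1 -497.   238.2] yaw_y -1.129 tilt [-0.     0.001] F [-0.6  -0.66  0.49] w 88.2 g 0.0 q6 -0.22
mat ((556.2081909179688, -18.555816650390625), (206.54193115234375, 426.68145751953125), 10.636757850646973)
```

```bash
python3 -c "
from h import *
move(558.7,111,200,np.deg2rad(113.5))"
```

```text
shift cm [ 55.24 -41.12   3.89] rot [-0.001 -0.     0.032]
```

```bash
python3 -m crank '[[[2,-1.5,0,0,0,0.032,100],[4,-3,0.2,0,0,0,100],[4.5,-3.3,0.3,0,0,0,100],[4.5,-3.3,0.3,0,0,0,100],[4.5,-3.3,0.3,0,0,0,100],[4.5,-3.3,0.3,0,0,0,100],[4.5,-3.3,0.3,0,0,0,100],[4.5,-3.3,0.3,0,0,0,100]]]'; python3 -m crank '[[[4.5,-3.3,0.3,0,0,0,100],[4.5,-3.3,0.3,0,0,0,100],[4.5,-3.3,0.3,0,0,0,100],[4,-3,0.3,0,0,0,100],[3,-2.5,0,0,0,0,100],[1,-0.5,0,0,0,0,100],[0,0,0,0,0,0,100],[0,0,0,0,0,0,100]]]';  python3 -c "
from h import *
st()
p,d=vision.get_image('top'); cv2.imwrite('pics/t1.png',p[:,:,::-1])
for l in lids('top',p,d): print(*l)
move(558.7,111,110,np.deg2rad(113.5))"
```

```text
time_s: 1.1
eef_pos: [440.9, -140.7, 218.5]
tcp_rot: [0.979, 0.203, -0.0, -0.0]
wrist_force: [0.4, -1.3, 0.1]
gripper_width: 88.2
grasp_force: 0.0
time_s: 2.1
eef_pos: [573.8, 87.9, 206.8]
tcp_rot: [0.979, 0.203, -0.0, 0.0]
wrist_force: [0.4, 0.8, 0.5]
gripper_width: 88.0
grasp_force: 0.0
2.1 [573.8  87.9 206.8] yaw_y -1.162 tilt [-0. -0.] F [0.38 0.84 0.52] w 88.0 g 0.0 q6 1.11
[543.4 104. ] [25. 58.] 23.4 99.6 202
[529.1 -13.4] [58.4 59.3] 21.5 99.7 541
[ 607.5 -154.9] [52.6 59.2] 21.9 100.1 415
shift cm [-0.47 -2.72  9.69] rot [ 0.     0.    -0.002]
```

```bash
python3 -m crank '[[[-0.2,-1.2,1,0,0,0,100],[-0.27,-1.5,2,0,0,0,100],[0,0,2.5,0,0,0,100],[0,0,2,0,0,0,100],[0,0,1.2,0,0,0,100],[0,0,0.5,0,0,0,100],[0,0,0,0,0,0,100]]]'; python3 -c "
from h import *
st()
p,d=vision.get_image('side'); cv2.imwrite('pics/s1.png',cv2.resize(p[120:320,180:420,::-1],None,fx=3,fy=3))
move(558.7,111,54,np.deg2rad(113.5))"
```

```text
time_s: 3.02
eef_pos: [559.1, 112.0, 114.9]
tcp_rot: [0.979, 0.203, 0.0, 0.0]
wrist_force: [0.6, 0.7, 0.5]
gripper_width: 88.1
grasp_force: 0.0
3.02 [559.1 112.  114.9] yaw_y -1.161 tilt [ 0. -0.] F [0.65 0.67 0.52] w 88.1 g 0.0 q6 1.15
shift cm [-0.1   0.06  6.12] rot [ 0.    -0.001 -0.   ]
```

View pics/s1.png

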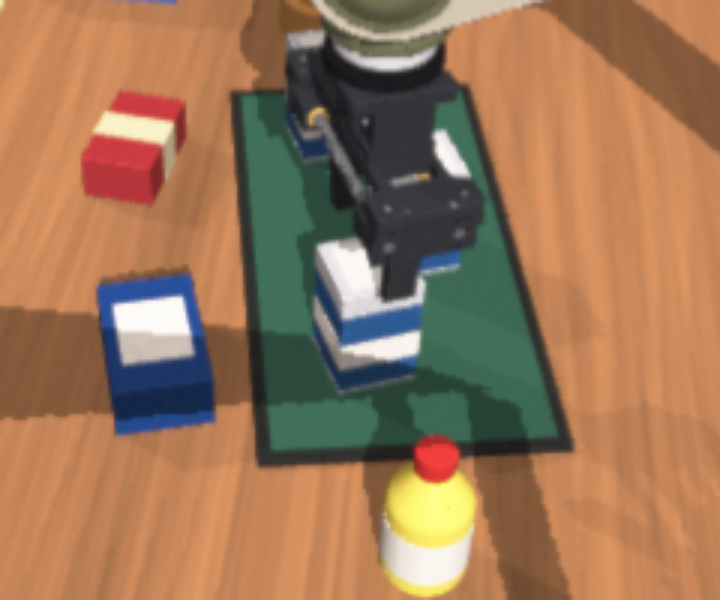

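```bash
python3 -c "
from h import *
m=vision.camera_model('side')
u=np.array([-.399,.917]);v=np.array([.917,.399]);c=np.array([558.7,111])
P=[[*(c+a*u*29.5+b*v*29.5),98] for a,b in((1,1),(1,-1),(-1,1),(-1,-1))]+[[*(c+29*u+b*29*v),6] for b in(1,-1)]+[[*(np.array([559.1,112])+44*u+b*v),114.9] for b in(9,-9)]
q=cv2.projectPoints(np.float64(P),m['R'],m['t'],m['K'],np.array([m['k1'],0,0,0]))[0].reshape(-1,2)
print(np.round((q-[180,120])*3))"
```

```text
[[345. 299.]
 [427. 282.]
 [318. 243.]
 [397. 228.]
 [340. 392.]
 [417. 375.]
 [382. 289.]
 [408. 284.]]
```

The side crop shows tin 1's base edge at (340,392) to (415,375) and the near finger tip at about (400,293). Both match the projected estimate to about 2 mm.

```bash
python3 -m crank '[[[-0.1,0,1,0,0,0,100],[0,0.06,1.5,0,0,0,100],[0,0,1.5,0,0,0,100],[0,0,1.3,0,0,0,100],[0,0,0.8,0,0,0,100],[0,0,0,0,0,0,100],[0,0,0,0,0,0,100]]]'; python3 -c "
from h import *
st()"; python3 -m crank '[[[0,0,0,0,0,0,75],[0,0,0,0,0,0,65],[0,0,0,0,0,0,50],[0,0,0,0,0,0,50],[0,0,0,0,0,0,50],[0,0,0,0,0,0,50]]]' 40;  python3 -c "
from h import *
st()"
```

```text
time_s: 3.95
eef_pos: [558.7, 111.0, 54.1]
tcp_rot: [0.979, 0.203, 0.0, 0.0]
wrist_force: [0.3, 0.1, 0.5]
gripper_width: 88.2
grasp_force: 0.0
3.95 [558.7 111.   54.1] yaw_y -1.161 tilt [ 0.001 -0.   ] F [0.25 0.05 0.55] w 88.2 g 0.0 q6 1.15
time_s: 4.7
eef_pos: [558.7, 110.8, 53.9]
tcp_rot: [0.979, 0.203, 0.0, 0.0]
wrist_force: [1.0, -3.4, 3.7]
gripper_width: 57.5
grasp_force: 40.0
4.7 [558.7 110.8  53.9] yaw_y -1.161 tilt [ 0.001 -0.   ] F [ 0.97 -3.41  3.67] w 57.5 g 40.0 q6 1.15
```

```bash
python3 -m crank '[[[0,0,-0.3,0,0,0,50],[0,0,-1,0,0,0,50],[0,0,-1.5,0,0,0,50],[0,0,-1.5,0,0,0,50],[0,0,-1.2,0,0,0,50],[0,0,-0.5,0,0,0,50],[0,0,0,0,0,0,50],[0,0,0,0,0,0,50]]]'; for i in 1 2 3 4; do python3 -m crank '[[[0,0,0,0,0,0,50],[0,0,0,0,0,0,50]]]' | grep wrist; done; python3 -c "
from h import *
st()"
```

```text
time_s: 5.7
eef_pos: [558.2, 111.0, 113.3]
tcp_rot: [0.979, 0.203, -0.0, -0.0]
wrist_force: [-0.7, 0.6, -7.6]
gripper_width: 57.4
grasp_force: 40.0
wrist_force: [0.0, -0.1, -7.2]
wrist_force: [-0.0, -0.4, -6.3]
wrist_force: [-0.4, -0.5, -6.3]
wrist_force: [0.1, 0.0, -6.0]
6.7 [558.4 111.  113.8] yaw_y -1.161 tilt [-0.  0.] F [ 0.1   0.03 -5.98] w 57.5 g 40.0 q6 1.15
```

```bash
python3 -m crank '[[[0,0,0.5,0,0,0,50],[0,0,1.2,0,0,0,50],[0,0,1.5,0,0,0,50],[0,0,1.4,0,0,0,50],[0,0,0.8,0,0,0,50],[0,0,0.4,0,0,0,50],[0,0,0.1,0,0,0,50],[0,0,0.1,0,0,0,50]]]';  python3 -m crank '[[[0,0,0,0,0,0,50],[0,0,0,0,0,0,50]]]'; python3 -c "
from h import *
st()"
```

```text
time_s: 7.7
eef_pos: [558.7, 111.0, 54.1]
tcp_rot: [0.979, 0.203, 0.0, 0.0]
wrist_force: [0.0, 0.3, -6.7]
gripper_width: 57.6
grasp_force: 40.0
time_s: 7.95
eef_pos: [558.5, 111.0, 54.0]
tcp_rot: [0.979, 0.203, 0.0, 0.0]
wrist_force: [-0.7, -0.9, -4.9]
gripper_width: 57.8
grasp_force: 40.0
7.95 [558.5 111.   54. ] yaw_y -1.161 tilt [ 0.001 -0.   ] F [-0.72 -0.91 -4.9 ] w 57.8 g 40.0 q6 1.15
```

```bash
python3 -m crank '[[[0,0,0.05,0,0,0,50],[0,0,0,0,0,0,50],[0,0,0,0,0,0,50]]]'|grep -E "pos|wrist"; python3 -c "
from h import *
st()"
```

```text
eef_pos: [558.6, 111.0, 53.9]
wrist_force: [-4.1, -0.5, 6.6]
8.32 [558.6 111.   53.9] yaw_y -1.161 tilt [0.001 0.   ] F [-4.09 -0.49  6.58] w 57.6 g 40.0 q6 1.15
```

Contact is made, so I'll release slowly, rise and move to tin 2.

```bash
python3 -m crank '[[[0,0,0,0,0,0,70],[0,0,0,0,0,0,85],[0,0,0,0,0,0,100],[0,0,0,0,0,0,100],[0,0,0,0,0,0,100]]]'|tail -2; python3 -m crank '[[[0,0,-1,0,0,0,100],[0,0,-2,0,0,0,100],[0,0,-2.5,0,0,0,100],[0,0,-2,0,0,0,100],[0,0,-0.5,0,0,0,100],[0,0,0,0,0,0,100],[0,0,0,0,0,0,100]]]'; python3 -c "
from h import *
st()
move(529.3,-13.3,115,np.deg2rad(111.4))"
```

```text
gripper_width: 88.0
grasp_force: 0.0
time_s: 9.82
eef_pos: [558.1, 111.0, 132.5]
tcp_rot: [0.979, 0.203, -0.001, -0.0]
wrist_force: [-0.3, 0.4, -0.5]
gripper_width: 88.3
grasp_force: 0.0
9.82 [558.1 111.  132.5] yaw_y -1.161 tilt [-0.001  0.   ] F [-0.29  0.43 -0.54] w 88.3 g 0.0 q6 1.15
shift cm [-7.59 10.25  1.75] rot [-0.001  0.001  0.036]
```

```bash
python3 -m crank '[[[-1,1.3,0,0,0,0.036,100],[-2,2.7,0,0,0,0,100],[-2.3,3.1,0,0,0,0,100],[-1.6,2.2,0,0,0,0,100],[-0.69,0.95,0.75,0,0,0,100],[0,0,1,0,0,0,100],[0,0,0,0,0,0,100],[0,0,0,0,0,0,100]]]'|sed -n 2p; python3 -c "
from h import *
st()
move(529.3,-13.3,54,np.deg2rad(111.4))
for n in('top','side'):
  p,d=vision.get_image(n)
  if n=='side': cv2.imwrite('pics/s2.png',cv2.resize(p[120:320,180:420,::-1],None,fx=3,fy=3))
  for l in lids(n,p,d): print(n,*l)
"
```

```text
eef_pos: [525.9, -11.6, 115.6]
10.82 [525.9 -11.6 115.6] yaw_y -1.196 tilt [-0.  0.] F [ 0.2  -0.41  0.12] w 88.5 g 0.0 q6 0.95
shift cm [0.25 0.29 6.16] rot [-0.     0.     0.001]
top [558.1 112.5] [58.7 59. ] 23.5 99.8 529
top [ 610.7 -152.8] [58.3 60.7] 21.9 99.8 523
side [560.  116.6] [61.4 66.6] 22.1 97.3 629
side [531.5  -7.2] [60.7 68.7] 21.1 97.3 332
side [ 612.1 -146.4] [60.8 70.3] 22.0 97.6 368
```

View pics/s2.png

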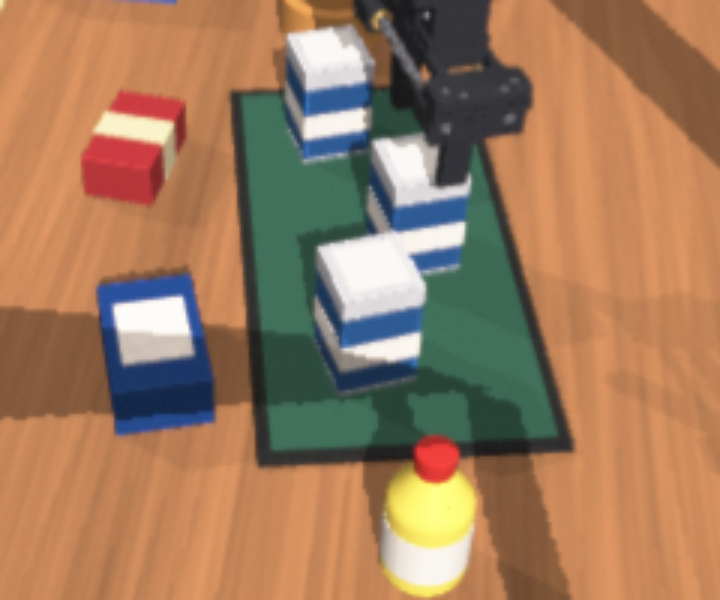

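Tin 1 stands upright in its place at crop (370,310), within about 1 mm of where it was. The gripper is over tin 2, at (420,200). I'll descend and grip.

```bash
python3 -m crank '[[[0.25,0.29,0.9,0,0,0,100],[0,0,1.5,0,0,0,100],[0,0,1.6,0,0,0,100],[0,0,1.3,0,0,0,100],[0,0,0.8,0,0,0,100],[0,0,0,0,0,0,100],[0,0,0,0,0,0,100]]]'|grep -E "pos|wrist"; python3 -m crank '[[[0,0,0,0,0,0,75],[0,0,0,0,0,0,65],[0,0,0,0,0,0,50],[0,0,0,0,0,0,50],[0,0,0,0,0,0,50],[0,0,0,0,0,0,50]]]' 40;  python3 -c "
from h import *
st()"
```

```text
eef_pos: [529.4, -14.1, 55.1]
wrist_force: [-0.6, 0.3, 0.3]
time_s: 12.55
eef_pos: [529.3, -14.2, 54.9]
tcp_rot: [0.983, 0.186, 0.0, 0.0]
wrist_force: [-0.7, -1.7, 2.2]
gripper_width: 58.0
grasp_force: 40.0
12.55 [529.3 -14.2  54.9] yaw_y -1.197 tilt [ 0. -0.] F [-0.73 -1.68  2.22] w 58.0 g 40.0 q6 0.95
```

```bash
python3 -m crank '[[[0,0,-0.3,0,0,0,50],[0,0,-1,0,0,0,50],[0,0,-1.5,0,0,0,50],[0,0,-1.5,0,0,0,50],[0,0,-1.2,0,0,0,50],[0,0,-0.5,0,0,0,50],[0,0,0,0,0,0,50],[0,0,0,0,0,0,50]]]'; for i in 1 2 3 4; do python3 -m crank '[[[0,0,0,0,0,0,50],[0,0,0,0,0,0,50]]]' | grep wrist; done
python3 -m crank '[[[0,0,0.5,0,0,0,50],[0,0,1.2,0,0,0,50],[0,0,1.5,0,0,0,50],[0,0,1.4,0,0,0,50],[0,0,0.8,0,0,0,50],[0,0,0.4,0,0,0,50],[0,0,0.1,0,0,0,50],[0,0,0.05,0,0,0,50]]]';  python3 -m crank '[[[0,0,0,0,0,0,50],[0,0,0,0,0,0,50]]]'|grep -E "pos|wrist"
```

```text
time_s: 13.55
eef_pos: [528.9, -14.0, 114.3]
tcp_rot: [0.983, 0.186, -0.0, -0.0]
wrist_force: [-0.9, -0.4, -3.3]
gripper_width: 57.7
grasp_force: 40.0
wrist_force: [-0.5, 0.1, -3.1]
wrist_force: [0.0, -0.1, -2.5]
wrist_force: [-0.5, 0.3, -1.9]
wrist_force: [0.5, 0.3, -2.8]
time_s: 15.55
eef_pos: [529.4, -14.1, 55.5]
tcp_rot: [0.983, 0.186, 0.0, 0.0]
wrist_force: [0.4, -0.5, -3.0]
gripper_width: 57.9
grasp_force: 40.0
eef_pos: [529.2, -14.1, 55.5]
wrist_force: [0.4, -0.1, -3.3]
```

```bash
for i in 1; do python3 -m crank '[[[0,0,0.05,0,0,0,50],[0,0,0,0,0,0,50],[0,0,0,0,0,0,50]]]'|grep -E "pos|wrist"; done
```

```text
eef_pos: [529.2, -14.1, 54.9]
wrist_force: [-0.5, -0.7, -0.7]
```

```bash
python3 -m crank '[[[0,0,0.03,0,0,0,50],[0,0,0,0,0,0,50]]]'|grep -E "pos|wrist"; python3 -m crank '[[[0,0,0,0,0,0,70],[0,0,0,0,0,0,85],[0,0,0,0,0,0,100],[0,0,0,0,0,0,100],[0,0,0,0,0,0,100]]]'|tail -2; python3 -m crank '[[[0,0,-1,0,0,0,100],[0,0,-2,0,0,0,100],[0,0,-2.5,0,0,0,100],[0,0,-2,0,0,0,100],[0,0,-0.5,0,0,0,100],[0,0,0,0,0,0,100],[0,0,0,0,0,0,100]]]'|grep -E "time|pos|wrist"; python3 -c "
from h import *
move(610.6,-153,115,np.deg2rad(112))"
```

```text
eef_pos: [529.3, -14.1, 54.9]
wrist_force: [-3.2, 0.5, 5.6]
gripper_width: 88.2
grasp_force: 0.0
time_s: 17.92
eef_pos: [528.8, -14.0, 133.7]
wrist_force: [-0.4, -0.6, 0.5]
shift cm [ 2.54 15.93  1.86] rot [-0.001  0.001 -0.01 ]
```

```bash
python3 -m crank '[[[0.3,1.8,0,0,0,-0.01,100],[0.6,3.6,0,0,0,0,100],[0.7,4.4,0,0,0,0,100],[0.6,3.8,0,0,0,0,100],[0.34,2.03,0.75,0,0,0,100],[0,0,1,0,0,0,100],[0,0,0,0,0,0,100],[0,0,0,0,0,0,100]]]'|sed -n 2p; python3 -c "
from h import *
st()
move(610.6,-153,54.5,np.deg2rad(112))
for n in('top','side'):
  p,d=vision.get_image(n)
  if n=='side': cv2.imwrite('pics/s3.png',cv2.resize(p[120:320,180:420,::-1],None,fx=3,fy=3))
  for l in lids(n,p,d): print(n,*l)
"
```

```text
eef_pos: [610.8, -148.5, 117.2]
18.93 [ 610.8 -148.5  117.2] yaw_y -1.186 tilt [-0.  0.] F [ 0.45 -0.1  -0.26] w 88.0 g 0.0 q6 0.76
shift cm [-0.19  0.41  6.27] rot [-0.     0.     0.001]
top [558.2 112.2] [58.8 58.5] 23.5 99.7 529
top [528.8 -12.5] [58.4 59.3] 21.5 99.6 536
side [560.  117.3] [61.3 66.8] 23.4 97.2 632
side [530.9  -7.4] [62. 68.] 21.1 97.3 498
side [ 612.9 -145.1] [61.  71.4] 24.7 97.3 253
```

View pics/s3.png

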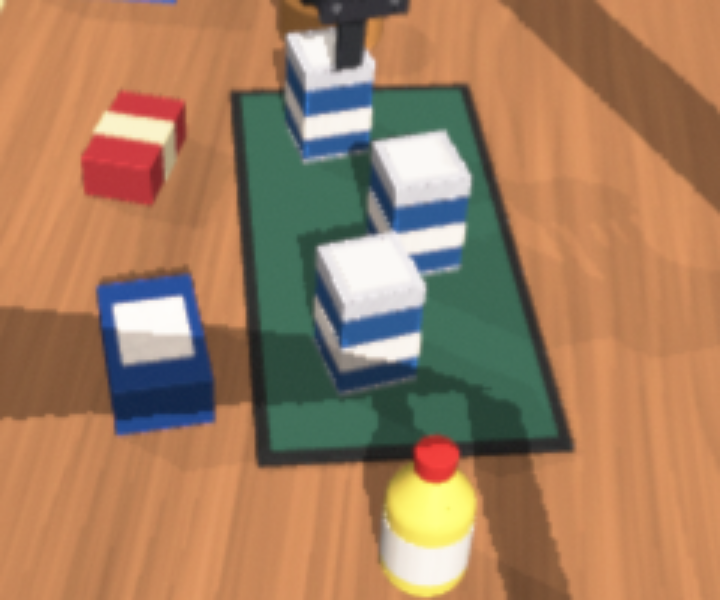

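Tins 1 and 2 stand upright in place, at crop (370,310) and (420,200). The gripper is over tin 3, at (330,90).

```bash
python3 -m crank '[[[-0.19,0.41,0.9,0,0,0,100],[0,0,1.5,0,0,0,100],[0,0,1.6,0,0,0,100],[0,0,1.3,0,0,0,100],[0,0,0.9,0,0,0,100],[0,0,0,0,0,0,100],[0,0,0,0,0,0,100]]]'|grep -E "pos|wrist"; python3 -m crank '[[[0,0,0,0,0,0,75],[0,0,0,0,0,0,65],[0,0,0,0,0,0,50],[0,0,0,0,0,0,50],[0,0,0,0,0,0,50],[0,0,0,0,0,0,50]]]' 40;  python3 -c "
from h import *
st()"
```

```text
eef_pos: [611.1, -154.2, 55.4]
wrist_force: [-0.5, -0.3, 0.3]
time_s: 20.65
eef_pos: [610.9, -154.2, 55.1]
tcp_rot: [0.982, 0.191, 0.0, 0.0]
wrist_force: [-0.2, -1.5, 1.8]
gripper_width: 57.8
grasp_force: 40.0
20.65 [ 610.9 -154.2   55.1] yaw_y -1.187 tilt [ 0. -0.] F [-0.18 -1.49  1.85] w 57.8 g 40.0 q6 0.75
```

```bash
python3 -m crank '[[[0,0,-0.3,0,0,0,50],[0,0,-1,0,0,0,50],[0,0,-1.5,0,0,0,50],[0,0,-1.5,0,0,0,50],[0,0,-1.2,0,0,0,50],[0,0,-0.5,0,0,0,50],[0,0,0,0,0,0,50],[0,0,0,0,0,0,50]]]'; for i in 1 2 3 4; do python3 -m crank '[[[0,0,0,0,0,0,50],[0,0,0,0,0,0,50]]]' | grep wrist; done
```

```text
time_s: 21.65
eef_pos: [610.6, -154.0, 114.4]
tcp_rot: [0.982, 0.191, -0.0, -0.0]
wrist_force: [-0.2, 1.7, -2.6]
gripper_width: 58.0
grasp_force: 40.0
wrist_force: [-0.5, -0.8, -2.4]
wrist_force: [-0.4, 0.0, -2.8]
wrist_force: [-0.4, 0.7, -3.0]
wrist_force: [0.3, -0.7, -2.8]
```

Tin 3 reads about 2.8 N, tin 2 about 2.6 N and tin 1 about 6.5 N, so tin 1 is the full one. I'll put tin 3 back.

```bash
python3 -m crank '[[[0,0,0.5,0,0,0,50],[0,0,1.2,0,0,0,50],[0,0,1.5,0,0,0,50],[0,0,1.4,0,0,0,50],[0,0,0.8,0,0,0,50],[0,0,0.4,0,0,0,50],[0,0,0.1,0,0,0,50],[0,0,0.05,0,0,0,50]]]'|grep -E "pos|wrist";  python3 -m crank '[[[0,0,0.03,0,0,0,50],[0,0,0,0,0,0,50],[0,0,0,0,0,0,50]]]'|grep -E "pos|wrist"
```

```text
eef_pos: [611.0, -154.2, 55.8]
wrist_force: [0.4, -0.4, -2.3]
eef_pos: [610.9, -154.1, 55.3]
wrist_force: [-0.7, 0.0, -2.5]
```

```bash
python3 -m crank '[[[0,0,0.03,0,0,0,50],[0,0,0,0,0,0,50],[0,0,0,0,0,0,50]]]'|grep -E "pos|wrist"
```

```text
eef_pos: [610.9, -154.1, 55.1]
wrist_force: [-1.3, 0.4, 0.4]
```

```bash
python3 -m crank '[[[0,0,0.02,0,0,0,50],[0,0,0,0,0,0,50]]]'|grep -E "pos|wrist"; python3 -m crank '[[[0,0,0,0,0,0,70],[0,0,0,0,0,0,85],[0,0,0,0,0,0,100],[0,0,0,0,0,0,100],[0,0,0,0,0,0,100]]]'|tail -2; python3 -m crank '[[[0,0,-1,0,0,0,100],[0,0,-2,0,0,0,100],[0,0,-2.5,0,0,0,100],[0,0,-2.5,0,0,0,100],[0,0,-1.5,0,0,0,100],[0,0,0,0,0,0,100],[0,0,0,0,0,0,100]]]'|grep -E "time|pos|wrist"; python3 -c "
from h import *
move(558.4,111.3,140,np.deg2rad(113.5))"
```

```text
eef_pos: [610.9, -154.1, 55.1]
wrist_force: [-2.3, -0.0, 5.6]
gripper_width: 88.3
grasp_force: 0.0
time_s: 26.15
eef_pos: [610.4, -153.9, 148.7]
wrist_force: [0.0, 0.0, -0.3]
shift cm [  5.11 -26.54   0.9 ] rot [-0.001  0.001 -0.026]
```

```bash
python3 -m crank '[[[0.4,-2,0,0,0,0.026,100],[0.8,-4,0,0,0,0,100],[0.9,-4.8,0,0,0,0,100],[0.9,-4.8,0,0,0,0,100],[0.9,-4.8,0,0,0,0,100],[0.8,-4,0,0,0,0,100],[0.4,-2,0,0,0,0,100],[0,0,0,0,0,0,100]]]'|sed -n 2p; python3 -c "
from h import *
st()
move(558.4,111.3,115,np.deg2rad(113.5))
p,d=vision.get_image('top')
for l in lids('top',p,d): print(*l)
"
```

```text
eef_pos: [565.5, 111.4, 149.2]
27.15 [565.5 111.4 149.2] yaw_y -1.211 tilt [-0.001 -0.   ] F [ 0.8  -1.29  0.5 ] w 88.4 g 0.0 q6 1.2
shift cm [-0.66 -0.24  3.42] rot [-0.     0.001 -0.051]
[527.5 -13.1] [55.7 59.1] 22.0 99.6 496
[ 607.  -154.2] [56.4 55.1] 15.6 100.0 400
```

```bash
python3 -m crank '[[[-0.3,-0.1,0.5,0,0,-0.051,100],[-0.36,-0.14,1.3,0,0,0,100],[0,0,1.2,0,0,0,100],[0,0,0.4,0,0,0,100],[0,0,0,0,0,0,100],[0,0,0,0,0,0,100]]]'|sed -n 2p; python3 -c "
from h import *
st()
move(558.4,111.3,54.5,np.deg2rad(113.5))
"
```

```text
eef_pos: [558.9, 110.7, 116.0]
27.95 [558.9 110.7 116. ] yaw_y -1.162 tilt [ 0.001 -0.   ] F [-0.03  0.68  0.2 ] w 88.1 g 0.0 q6 1.15
shift cm [-0.03 -0.08  6.15] rot [ 0.    -0.001 -0.001]
```

```bash
python3 -m crank '[[[0,0,0.9,0,0,0,100],[0,0,1.5,0,0,0,100],[0,0,1.6,0,0,0,100],[0,0,1.3,0,0,0,100],[0,0,0.8,0,0,0,100],[0,0,0,0,0,0,100],[0,0,0,0,0,0,100]]]'|grep -E "pos|wrist"; python3 -m crank '[[[0,0,0,0,0,0,75],[0,0,0,0,0,0,65],[0,0,0,0,0,0,50],[0,0,0,0,0,0,50],[0,0,0,0,0,0,50],[0,0,0,0,0,0,50]]]' 45
```

```text
eef_pos: [558.9, 110.7, 55.0]
wrist_force: [-0.5, -0.1, -0.1]
time_s: 29.58
eef_pos: [558.6, 110.8, 54.8]
tcp_rot: [0.979, 0.203, 0.0, -0.0]
wrist_force: [-1.3, 1.2, 1.4]
gripper_width: 57.7
grasp_force: 45.0
```

Gripped. I'll lift about 20 cm.

```bash
python3 -m crank '[[[0,0,-0.3,0,0,0,50],[0,0,-1,0,0,0,50],[0,0,-1.7,0,0,0,50],[0,0,-2,0,0,0,50],[0,0,-2,0,0,0,50],[0,0,-2,0,0,0,50],[0,0,-2,0,0,0,50],[0,0,-2,0,0,0,50]]]'|grep -E "pos|wrist"; python3 -m crank '[[[0,0,-2,0,0,0,50],[0,0,-2,0,0,0,50],[0,0,-1.5,0,0,0,50],[0,0,-1,0,0,0,50],[0,0,-0.4,0,0,0,50],[0,0,0,0,0,0,50],[0,0,0,0,0,0,50],[0,0,0,0,0,0,50]]]';python3 -m crank '[[[0,0,0,0,0,0,50],[0,0,0,0,0,0,50],[0,0,0,0,0,0,50],[0,0,0,0,0,0,50],[0,0,0,0,0,0,50],[0,0,0,0,0,0,50],[0,0,0,0,0,0,50],[0,0,0,0,0,0,50]]]'; python3 -c "
from h import *
st()
p,d=vision.get_image('side'); cv2.imwrite('pics/s4.png',p[:,:,::-1])
for l in lids('side',p,d): print(*l)
p,d=vision.get_image('top'); cv2.imwrite('pics/t4.png',p[:,:,::-1])
for l in lids('top',p,d): print(*l)
"
```

```text
eef_pos: [558.2, 110.6, 185.4]
wrist_force: [-0.6, -1.0, -6.0]
time_s: 31.58
eef_pos: [558.5, 110.7, 253.2]
tcp_rot: [0.979, 0.203, -0.0, -0.0]
wrist_force: [0.2, -0.7, -6.1]
gripper_width: 57.4
grasp_force: 45.0
time_s: 32.58
eef_pos: [558.6, 110.7, 253.6]
tcp_rot: [0.979, 0.203, -0.0, -0.0]
wrist_force: [0.5, 0.2, -6.7]
gripper_width: 57.6
grasp_force: 45.0
32.58 [558.6 110.7 253.6] yaw_y -1.162 tilt [-0.  0.] F [ 0.48  0.19 -6.67] w 57.6 g 45.0 q6 1.15
[570.1 -77.4] [ 68.4 234.5] 29.1 97.1 435
[529.1 -12.5] [59.  59.3] 21.4 99.6 515
[ 611.6 -153. ] [62.8 50.5] 14.4 100.0 353
```

View pics/s4.png

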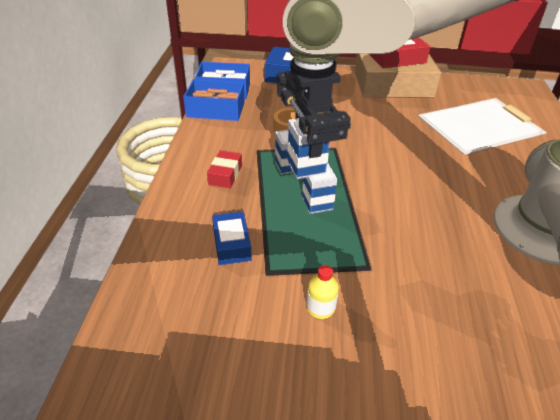

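The side view shows tin 1 held upright at (305,150), about 199 mm above the mat. The other two stand at (318,188) and (285,150), and the bystanders are unmoved.

```bash
python3 -c "
from bench import bot
print(bot.job_done())"
```

```text
the job is handed in; nothing more can be done
None
```

I hefted the tins left to right: the leftmost is the full one (about 6.5 N at the wrist, against 2.6 N and 2.8 N), and I handed the job in at about 33 s with it held upright and still about 20 cm above the mat, the other two back in their places.

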